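# Break loose the left-hand hub nut of an open blower

## Task

The fan wheel of the open black blower has to come off for cleaning. Break loose the hand nut at the centre of the wheel: it has a left-hand thread, so turn it clockwise as seen from above, by about a quarter turn, never tightening it the other way, then let go of it and leave it there. Do not turn the similar knob on the white air sampler.

Things in the scene. Friction and masses are not known exactly. Their poses are not given: they have to be found in the camera images.
- hub_nut_grip (a point): Nut to loosen: black bar grip (46 long, 14 wide, 36 high) on a 38 mm steel collar, at the centre of the aluminium fan wheel of the open black blower (210 mm square, fixed). Point on the vertical turning axis, 12 mm below the bar's top, 24 above the collar, about 125 above the table. x along the bar, y across it, z up; turns with the nut. Blades and ring wall around end 34 mm below this point.
- hub_nut (a joint): Angle of the nut, rad: 0 at the start (tight), grows as it is turned clockwise seen from above (loosening), negative when tightened. It can turn from -0.6 to 3.0, resists with about 0.15 N m throughout, stays where it is left and does not rise.
- holder_knob_grip (a point): Knob to leave alone: black bar knob of the same shape and size, on the round steel filter holder (90 mm diameter) of a white air sampler (150 x 130 x 60 mm) standing on either side of the blower. Point on its axis, 12 mm below its top, about 122 above the table; axes as for the nut.
- holder_knob (a joint): Angle of the sampler's knob in rad, 0 at the start, growing clockwise seen from above; it is to stay where it is.
Mind the look-alikes: they are no part of the job. Leave any blue or turquoise look-alike of the part that bears holder_knob_grip alone.

How it is judged:
By the outcome, as a careful person would: the job done as asked, in the order asked, and still so for the second after the job is handed in, with the robot touching nothing.
It also fails if it takes over 29 s, if anything falls off the work surface, if the arm or the gripper's body presses on something with over 40 N, if the wrist force passes 120 N, or if a joint passes its speed limit or range.

## Robot

A 6-joint arm with a two-finger parallel gripper is mounted at the origin on the work surface. World frame = base frame: x ahead of the robot, y to its left, z up, the work surface at z = 0. Lengths are in m, angles in rad, forces in N, time in s.
With the tool pointing down it reaches from about 0.425 to 0.95 m from the base axis. Payload 3.5 kg.
Tool frame: the origin (TCP) lies on the centre line of the jaws, within the pads' length; the fingertips stand 11 mm ahead of it and the grasp point (between the pads) lies 8 mm behind it; y points along the fingers, x is the direction in which the jaws open and shut, and the axes are right-handed (so a half turn about y gives the same grasp; the last joint's range is limited). The gripper opens to 85 mm and grips with 20 to 120 N. Pads are 22 mm wide; open, the fingers measure 114 mm over their backs; the gripper's body (76 mm by 85 mm) begins 54 mm behind the grasp point. The pads swing forward as they close: fully open they stand 13 mm farther back than shut.
Start: joints at [-1.261, 0.286, 1.577, -0, 1.279, -0.15], TCP at [0.3, -0.605, 0.242] pointing down, gripper open.
Joint ranges: [-2.77, 2.77], [-0.9, 2.22], [0.21, 2.48], [-1.53, 4.67], [0.24, 2.81], [-2.84, 2.84]. Speed limits (rad/s): [2.79, 2.79, 3.14, 3.14, 3.14, 3.14].

## Interface

Orientations are given as a unit quaternion [x, y, z, w].
In Python, from plant import get_state, read_camera, sign_off gives the robot as it stands.
- The arm moves only by the shell command python3 -m inch 'ROWS' [FORCE]. ROWS is JSON, a list of rows, each an object of numbers: "ax", "ay", "az": the turn, a rotation vector about the tool's x, y, z in rad; "x", "y", "z": the shift along the tool's x, y, z in mm; "hand": the closure, from -1 (fully open) to 1 (shut). In form: [{"ax": .., "ay": .., "az": .., "x": .., "y": .., "z": .., "hand": ..}, ...]. A call has 1 to 5 rows; each row shifts and turns the commanded pose from where the row before left it, along the tool's axes as they then stand; what a row does not reach is not made up. A row lasts 1/12 s, in which the tool goes at most 41.7 mm and 7.16 degrees, less where a joint would pass 70% of its speed; a pose out of reach is approached as far as the arm can. A call with a gripper value outside its range is refused whole. The fingers move at their own pace and stop on an object; FORCE is the grip in N (left out, the last holds). Time passes only in rows, so rows that do not move let the fingers close. It gives the time, the measured TCP pose, the force and the opening at its end, in the units of the state.
- get_state(): the state, without advancing time (a new reading comes with each control period).
- read_camera(name): name is "side" or "top"; returns a dict with "img" (480x640x3 uint8, red, green, blue), "fov_y" (degrees; the focal length in pixels is half the picture's height over the tangent of half this angle, whatever the lens; pixels are square), "cx", "cy" (the principal point, pixels), "T" (4x4, takes a point from camera to world coordinates). Camera axes: x right, y down, z forward; pixel columns grow to the right and rows downward; lengths in m; the calibration is good to about 2 mm. A picture is of the moment at which its call begins. There is no depth.
- sign_off(): hands the job in, once; it reports no verdict.
The state is a dict: "time": time; "qpos": joint angles; "dq": joint speeds; "joint_efforts": joint torques, N m; "eef_pos": TCP position; "tcp_rot": TCP orientation; "contact_force": force on the tool from outside, world axes, zero at the start; "wrist_torque": the same for the moment, N m; "opening": opening from 0.0 (shut) to 1.0 (fully open).
Only numpy, scipy, OpenCV 4.12 (cv2) and the standard library are available. Lean on these libraries where they do the work, as an engineer would, in place of code of your own. Each camera call takes 0.05 s, during which the arm holds its last target. There are 200 camera calls.

## Working session

There is one attempt and no reset: what is moved stays moved. The work goes in short steps, Python scripts to look and compute and a shell command to move; the robot and the scene stay as the last step left them, time stands still between calls to the robot, and variables do not carry over. Pictures are saved under pics/ and viewed, about 8 in all and at most 12, crops included, and the job is handed in when it is done.

```bash
mkdir -p pics; cat > h.py <<'E'
import numpy as np, cv2
from plant import get_state, read_camera
def shot(name,fn):
    c=read_camera(name); cv2.imwrite(fn,c["img"][:,:,::-1]); 
    np.savez('cam_'+name,**{k:c[k] for k in("fov_y","cx","cy","T","img")}); return c
def ray(name,u,v):
    c=np.load('cam_'+name+'.npz'); f=240/np.tan(np.radians(c["fov_y"])/2)
    d=c["T"][:3,:3]@np.array([(u-c["cx"])/f,(v-c["cy"])/f,1]); return c["T"][:3,3],d
def atz(name,u,v,z):
    o,d=ray(name,u,v); return o+d*(z-o[2])/d[2]
E
python3 - <<'E'
from h import *
for n in("top","side"):
    c=shot(n,f"pics/{n}1.png"); print(n,c["fov_y"],c["cx"],c["cy"],c["T"].round(3).tolist())
print(get_state())
E
```

```text
top 48.39069644594702 328.74585514662016 234.10500673744022 [[-0.013, -0.992, 0.126, 0.278], [-1.0, 0.016, 0.022, -0.193], [-0.024, -0.126, -0.992, 1.359], [0.0, 0.0, 0.0, 1.0]]
side 47.39699763573057 320.9233480219352 242.01565454673204 [[-0.992, -0.109, 0.071, 0.356], [-0.129, 0.747, -0.653, 0.658], [0.018, -0.656, -0.754, 1.068], [0.0, 0.0, 0.0, 1.0]]
{'time': 0.1, 'qpos': array([-1.26100576e+00,  2.87127112e-01,  1.57803299e+00, -2.89666320e-06,
        1.27858906e+00, -1.49987112e-01]), 'dq': array([-0.00157655, -0.00218516, -0.00176604, -0.00163698, -0.00086697,
       -0.00033528]), 'joint_efforts': array([ 1.24845163e-03, -4.07291114e+01, -2.93699634e+01, -1.01835315e-04,
        3.38123049e-03, -9.45968765e-06]), 'eef_pos': array([ 0.29938893, -0.60433775,  0.24105081]), 'tcp_rot': array([-0.60028669,  0.37349183, -0.37232968,  0.60127395]), 'contact_force': array([-0.90653446,  0.78290613,  0.48055787]), 'wrist_torque': array([ 0.08055463,  0.0117222 , -0.02958681]), 'opening': 1.0041319803286008}
```

View pics/top1.png

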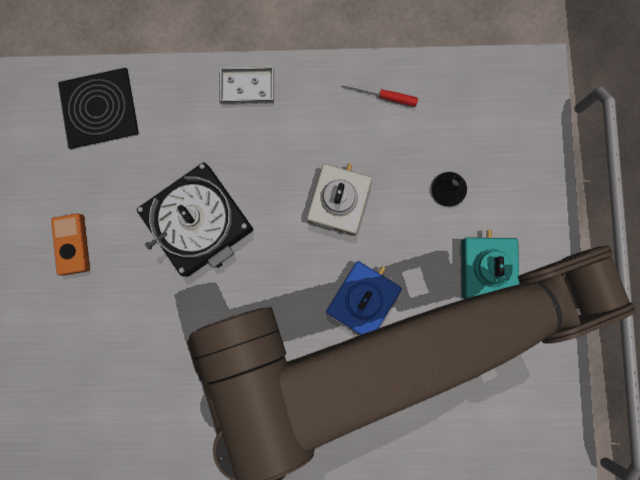

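View pics/side1.png

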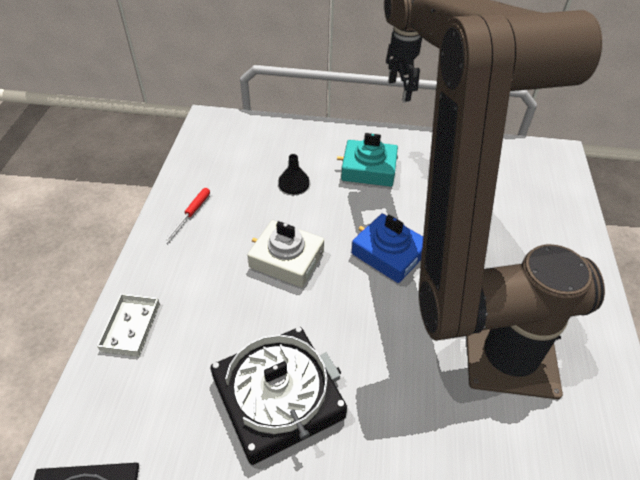

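The top view shows the open blower with its nut at about (187,214) and the white sampler knob at (339,193). The side view has the nut at about (275,371). Next I'll enlarge both nut areas.

```bash
python3 - <<'E'
from h import *
a=np.load('cam_top.npz')["img"][185:245,147:227]; b=np.load('cam_side.npz')["img"][345:405,235:315]
k=lambda i:cv2.resize(i,None,fx=10,fy=10,interpolation=cv2.INTER_CUBIC)[:,:,::-1]
cv2.imwrite('pics/c1.png',cv2.resize(np.vstack([k(a),k(b)]),(400,600)) if 0 else np.hstack([cv2.resize(k(a),(400,300)),cv2.resize(k(b),(400,300))]))
print(atz("top",187,214,.137),atz("side",275,368,.137))
E
```

```text
[0.48643215 0.16517285 0.137     ] [0.48797346 0.17594647 0.137     ]
```

View pics/c1.png

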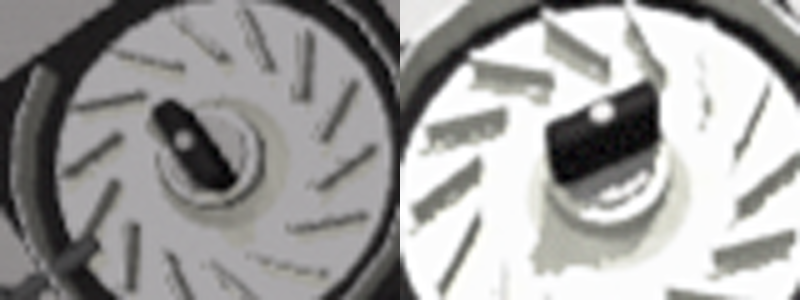

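```bash
python3 - <<'E'
from h import *
T=lambda u,v:(147+u/5,185+v/5); S=lambda u,v:(235+(u-400)/5,345+v/5)
o1,d1=ray("top",*T(184,140)); o2,d2=ray("side",*S(602,112))
s=np.linalg.lstsq(np.c_[d1,-d2],o2-o1,rcond=None)[0]; print("dot",o1+s[0]*d1,o2+s[1]*d2)
print(atz("top",*T(184,140),.137),atz("side",*S(602,112),.137))
for n,p,q in(("side",S(548,125),S(655,82)),("side",S(562,188),S(660,143)),("top",T(152,118),T(205,190)),("top",T(185,102),T(238,178))):
    a=atz(n,*p,.137);b=atz(n,*q,.137); print(n,a,b,np.linalg.norm(b-a),np.degrees(np.arctan2(*(b-a)[1::-1])))
from scipy.spatial.transform import Rotation as R
s=get_state(); print(R.from_quat(s["tcp_rot"]).as_matrix().round(3))
E
```

```text
dot [0.4892809  0.17336182 0.13493123] [0.4877857  0.17341842 0.13469015]
[0.48892392 0.1727434  0.137     ] [0.48745867 0.17461822 0.137     ]
side [0.50645684 0.18270305 0.137     ] [0.46990272 0.15948413 0.137     ] 0.04330499235804527 -147.5765743432394
side [0.49636642 0.20707712 0.137     ] [0.46374687 0.18419255 0.137     ] 0.03984643898547414 -144.9480416170341
top [0.49960355 0.1880346  0.137     ] [0.46515488 0.16238321 0.137     ] 0.04295002234628598 -143.32765626027592
top [0.50693445 0.17266414 0.137     ] [0.47055514 0.14702541 0.137     ] 0.04450616741478503 -144.82530649945457
[[ 0.444 -0.001  0.896]
 [-0.896  0.002  0.444]
 [-0.002 -1.     0.   ]]
```

Both views put the nut at about (0.488, 0.1735) with its top at z≈0.136, which matches the expected 0.137. The bar lies at about 35°. If the jaw axis starts at yaw 125° and ends at 35°, q6 goes from about -1.84 to -0.27, inside its range. I'll swing over at the current height.

```bash
python3 -m inch '[{"z":20},{"z":40},{"z":40},{"z":40},{"z":40}]'; python3 -m inch '[{"z":40},{"z":40},{"z":40},{"z":40},{"z":40}]'; python3 -m inch '[{"z":40},{"z":40},{"z":40},{"z":15},{}]'
```

```text
validation failed for argument at $[0]...
validation failed for argument at $[0]...
validation failed for argument at $[0]...
```

```bash
python3 -m inch '[{"ax":0,"ay":0,"az":0,"x":0,"y":0,"z":20,"hand":-1},{"ax":0,"ay":0,"az":0,"x":0,"y":0,"z":40,"hand":-1},{"ax":0,"ay":0,"az":0,"x":0,"y":0,"z":40,"hand":-1},{"ax":0,"ay":0,"az":0,"x":0,"y":0,"z":40,"hand":-1},{"ax":0,"ay":0,"az":0,"x":0,"y":0,"z":40,"hand":-1}]'
```

```text
time: 0.52
eef_pos: [0.462, -0.5239, 0.2416]
tcp_rot: [-0.6, 0.373, -0.373, 0.601]
contact_force: [-0.0, -1.1, 0.2]
opening: 1.002
```

```bash
python3 -m inch '[{"ax":0,"ay":0,"az":0,"x":0,"y":0,"z":40,"hand":-1},{"ax":0,"ay":0,"az":0,"x":0,"y":0,"z":40,"hand":-1},{"ax":0,"ay":0,"az":0,"x":0,"y":0,"z":40,"hand":-1},{"ax":0,"ay":0,"az":0,"x":0,"y":0,"z":40,"hand":-1},{"ax":0,"ay":0,"az":0,"x":0,"y":0,"z":40,"hand":-1}]'
python3 -m inch '[{"ax":0,"ay":0,"az":0,"x":0,"y":0,"z":40,"hand":-1},{"ax":0,"ay":0,"az":0,"x":0,"y":0,"z":40,"hand":-1},{"ax":0,"ay":0,"az":0,"x":-15,"y":0,"z":40,"hand":-1},{"ax":0,"ay":0,"az":0,"x":-30,"y":0,"z":15,"hand":-1},{"ax":0,"ay":0,"az":0,"x":-40,"y":0,"z":0,"hand":-1}]'
python3 -m inch '[{"ax":0,"ay":0,"az":0,"x":-40,"y":0,"z":0,"hand":-1},{"ax":0,"ay":0,"az":0,"x":-40,"y":0,"z":0,"hand":-1},{"ax":0,"ay":0,"az":0,"x":-40,"y":0,"z":0,"hand":-1},{"ax":0,"ay":0,"az":0,"x":-40,"y":0,"z":0,"hand":-1},{"ax":0,"ay":0,"az":0,"x":-40,"y":0,"z":0,"hand":-1}]'
python3 -m inch '[{"ax":0,"ay":0,"az":0,"x":-40,"y":0,"z":0,"hand":-1},{"ax":0,"ay":0,"az":0,"x":-40,"y":0,"z":0,"hand":-1},{"ax":0,"ay":0,"az":0,"x":-40,"y":0,"z":0,"hand":-1},{"ax":0,"ay":0,"az":0,"x":-40,"y":0,"z":0,"hand":-1},{"ax":0,"ay":0,"az":0,"x":-40,"y":0,"z":0,"hand":-1}]'
python3 -m inch '[{"ax":0,"ay":0,"az":0,"x":-40,"y":0,"z":0,"hand":-1},{"ax":0,"ay":0,"az":0,"x":-40,"y":0,"z":0,"hand":-1},{"ax":0,"ay":0,"az":0,"x":-35,"y":0,"z":0,"hand":-1},{"ax":0,"ay":-0.1,"az":0,"x":0,"y":0,"z":0,"hand":-1},{"ax":0,"ay":-0.12,"az":0,"x":0,"y":0,"z":0,"hand":-1}]'
```

```text
time: 0.93
eef_pos: [0.6415, -0.4348, 0.2415]
tcp_rot: [-0.601, 0.373, -0.372, 0.601]
contact_force: [0.0, -0.6, -0.5]
opening: 1.0
time: 1.35
eef_pos: [0.7249, -0.2988, 0.2384]
tcp_rot: [-0.601, 0.373, -0.372, 0.601]
contact_force: [0.7, 0.2, 0.1]
opening: 1.002
time: 1.77
eef_pos: [0.6324, -0.1199, 0.2415]
tcp_rot: [0.601, -0.373, 0.373, -0.601]
contact_force: [0.7, 0.3, -0.0]
opening: 0.997
time: 2.18
eef_pos: [0.5436, 0.0591, 0.2418]
tcp_rot: [0.601, -0.373, 0.373, -0.601]
contact_force: [0.8, 0.9, -0.5]
opening: 1.001
time: 2.6
eef_pos: [0.4926, 0.1626, 0.2419]
tcp_rot: [0.64, -0.302, 0.302, -0.639]
contact_force: [-0.1, -0.4, 0.1]
opening: 1.001
```

```bash
for i in 1 2 3 4; do python3 -m inch '[{"ax":0,"ay":-0.12,"az":0,"x":0,"y":0,"z":0,"hand":-1},{"ax":0,"ay":-0.12,"az":0,"x":0,"y":0,"z":0,"hand":-1},{"ax":0,"ay":-0.12,"az":0,"x":0,"y":0,"z":0,"hand":-1},{"ax":0,"ay":-0.12,"az":0,"x":0,"y":0,"z":0,"hand":-1},{"ax":0,"ay":-0.12,"az":0,"x":0,"y":0,"z":0,"hand":-1}]'; done | tail -5
python3 -m inch '[{"ax":0,"ay":-0.12,"az":0,"x":0,"y":0,"z":0,"hand":-1},{"ax":0,"ay":-0.12,"az":0,"x":0,"y":0,"z":0,"hand":-1},{"ax":0,"ay":-0.12,"az":0,"x":0,"y":0,"z":0,"hand":-1},{"ax":0,"ay":-0.12,"az":0,"x":0,"y":0,"z":0,"hand":-1},{"ax":0,"ay":-0.12,"az":0,"x":0,"y":0,"z":0,"hand":-1}]'
python3 -m inch '[{"ax":0,"ay":-0.07,"az":0,"x":0,"y":0,"z":0,"hand":-1},{"ax":0,"ay":0,"az":0,"x":0,"y":0,"z":0,"hand":-1}]'
cat >> h.py <<'E'
def rep(tx,ty,tz,yaw):
    from scipy.spatial.transform import Rotation as R
    s=get_state(); M=R.from_quat(s["tcp_rot"]).as_matrix()
    y=np.degrees(np.arctan2(M[1,0],M[0,0])); print("t",s["time"],"pos",s["eef_pos"],"yaw",y,"tilt",M[2],"q6",s["qpos"][5])
    print("tool shift mm",(M.T@(np.array([tx,ty,tz])-s["eef_pos"])*1000).round(1),"ay",np.radians(y-yaw).round(3),"F",s["contact_force"].round(1),s["wrist_torque"].round(2))
E
python3 -c "
from h import *
rep(.488,.1735,.119,125)
c=shot('side','pics/s2.png')['img']; t=shot('top','pics/t2.png')['img']
k=lambda i:cv2.resize(i,(400,300),interpolation=cv2.INTER_CUBIC)[:,:,::-1]
cv2.imwrite('pics/c2.png',np.hstack([k(t[155:275,107:267]),k(c[290:410,195:355])]))"
```

```text
time: 4.27
eef_pos: [0.4937, 0.1605, 0.2417]
tcp_rot: [-0.514, -0.486, 0.486, 0.514]
contact_force: [-0.0, -0.5, -0.4]
opening: 1.0
time: 4.68
eef_pos: [0.4937, 0.1605, 0.2418]
tcp_rot: [-0.347, -0.616, 0.616, 0.348]
contact_force: [-1.1, 0.3, 0.3]
opening: 1.002
time: 4.85
eef_pos: [0.4938, 0.1605, 0.2418]
tcp_rot: [-0.327, -0.627, 0.627, 0.327]
contact_force: [0.4, 0.4, -0.4]
opening: 0.996
t 4.85 pos [0.49375721 0.16054304 0.24177247] yaw 124.91463813873412 tilt [ 4.70336320e-04 -9.99999490e-01  8.93865789e-04] q6 -2.061384578113717
tool shift mm [ 13.9 122.8  -2.8] ay -0.001 F [ 0.4  0.4 -0.4] [-0.    0.02  0.05]
```

View pics/c2.png

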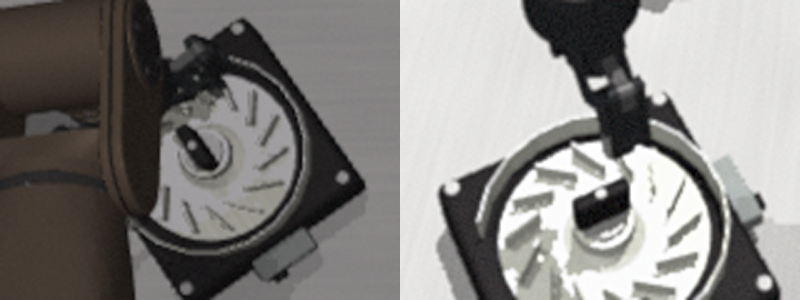

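The view from close by agrees with the estimate: the nut hasn't moved and the jaws are above it, offset as computed. Next I'll centre and descend to just above the bar.

```bash
python3 -m inch '[{"ax":0,"ay":0,"az":0,"x":7,"y":5,"z":-1.5,"hand":-1},{"ax":0,"ay":0,"az":0,"x":7,"y":20,"z":-1.5,"hand":-1},{"ax":0,"ay":0,"az":0,"x":0,"y":30,"z":0,"hand":-1},{"ax":0,"ay":0,"az":0,"x":0,"y":25,"z":0,"hand":-1},{"ax":0,"ay":0,"az":0,"x":0,"y":0,"z":0,"hand":-1}]'
python3 -c "
from h import *
rep(.488,.1735,.119,125)
c=shot('side','pics/s3.png')['img']; t=shot('top','pics/t3.png')['img']
k=lambda i:cv2.resize(i,(400,300),interpolation=cv2.INTER_CUBIC)[:,:,::-1]
cv2.imwrite('pics/c3.png',np.hstack([k(t[185:245,147:227]),k(c[320:410,215:335])]))"
```

```text
time: 5.37
eef_pos: [0.4842, 0.1737, 0.1561]
tcp_rot: [-0.324, -0.624, 0.629, 0.331]
contact_force: [-0.8, 0.1, -0.3]
opening: 1.0
t 5.3667 pos [0.48424938 0.17365709 0.15611327] yaw 124.80784016625604 tilt [ 0.005329   -0.99993165  0.01040626] q6 -2.0315704541154687
tool shift mm [-2.5 37.1 -3.4] ay -0.003 F [-0.8  0.1 -0.3] [-0.01 -0.03  0.02]
```

View pics/c3.png

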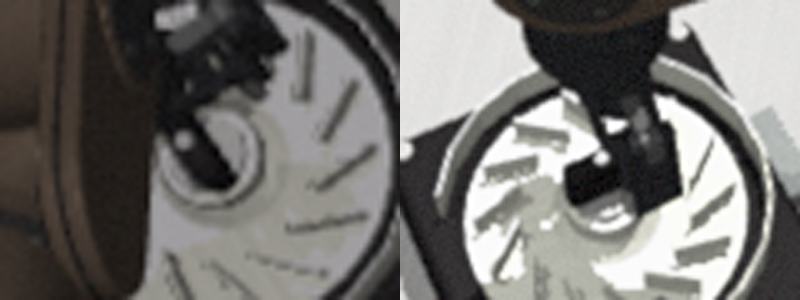

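```bash
python3 -m inch '[{"ax":0,"ay":0,"az":0,"x":-2,"y":0,"z":-3,"hand":-1},{"ax":0,"ay":0,"az":0,"x":0,"y":0,"z":0,"hand":-1}]'
python3 -c "
from h import *
rep(.488,.1735,.119,125); print(get_state()['qpos'])"
```

```text
time: 5.63
eef_pos: [0.4941, 0.1741, 0.1648]
tcp_rot: [0.329, 0.628, -0.626, -0.326]
contact_force: [-0.1, -0.3, 1.2]
opening: 1.003
t 5.6333 pos [0.4941174  0.17414783 0.16475913] yaw 124.82684214651078 tilt [-0.00207795 -0.99998917 -0.00416545] q6 -2.0335971880837205
tool shift mm [ 3.1 45.7  5.6] ay -0.003 F [-0.1 -0.3  1.2] [-0.03  0.06 -0.02]
[ 1.45046700e-01  2.98816366e-02  2.01571457e+00  3.69171458e-07
  1.09134145e+00 -2.03359719e+00]
```

```bash
python3 -m inch '[{"ax":0,"ay":0,"az":0,"x":0,"y":0,"z":0,"hand":-1},{"ax":0,"ay":0,"az":0,"x":0,"y":0,"z":0,"hand":-1},{"ax":0,"ay":0,"az":0,"x":0,"y":0,"z":0,"hand":-1},{"ax":0,"ay":0,"az":0,"x":0,"y":0,"z":0,"hand":-1}]'
python3 -c "
from h import *
rep(.488,.1735,.119,125)"
```

```text
time: 5.97
eef_pos: [0.4924, 0.1739, 0.1628]
tcp_rot: [0.328, 0.627, -0.627, -0.327]
contact_force: [-0.3, -0.3, -0.9]
opening: 0.997
t 5.9667 pos [0.49236343 0.17386222 0.16282296] yaw 124.8402580761529 tilt [-3.53234656e-04 -9.99999669e-01 -7.33232250e-04] q6 -2.0338949522076977
tool shift mm [ 2.2 43.8  3.8] ay -0.003 F [-0.3 -0.3 -0.9] [-0.01  0.01  0.02]
```

Settled. I'll correct by x +2, z +4 and descend 44 mm more gently.

```bash
python3 -m inch '[{"ax":0,"ay":0,"az":0,"x":1,"y":3,"z":2,"hand":-1},{"ax":0,"ay":0,"az":0,"x":1.2,"y":8,"z":1.8,"hand":-1},{"ax":0,"ay":0,"az":0,"x":0,"y":10,"z":0,"hand":-1},{"ax":0,"ay":0,"az":0,"x":0,"y":8,"z":0,"hand":-1},{"ax":0,"ay":0,"az":0,"x":0,"y":6,"z":0,"hand":-1}]'
python3 -m inch '[{"ax":0,"ay":0,"az":0,"x":0,"y":4,"z":0,"hand":-1},{"ax":0,"ay":0,"az":0,"x":0,"y":3,"z":0,"hand":-1},{"ax":0,"ay":0,"az":0,"x":0,"y":1,"z":0,"hand":-1},{"ax":0,"ay":0,"az":0,"x":0,"y":0,"z":0,"hand":-1},{"ax":0,"ay":0,"az":0,"x":0,"y":0,"z":0,"hand":-1}]'
python3 -c "
from h import *
rep(.488,.1735,.119,125)
c=shot('side','pics/s4.png')['img']; t=shot('top','pics/t4.png')['img']
k=lambda i:cv2.resize(i,(400,300),interpolation=cv2.INTER_CUBIC)[:,:,::-1]
cv2.imwrite('pics/c4.png',np.hstack([k(t[185:245,147:227]),k(c[320:410,215:335])]))"
```

```text
time: 6.38
eef_pos: [0.4868, 0.1734, 0.1253]
tcp_rot: [-0.327, -0.626, 0.627, 0.328]
contact_force: [-0.6, 0.3, -0.7]
opening: 1.001
time: 6.8
eef_pos: [0.4881, 0.1736, 0.1196]
tcp_rot: [0.328, 0.627, -0.627, -0.327]
contact_force: [-0.1, -0.1, 0.5]
opening: 0.997
t 6.8 pos [0.48811081 0.17355008 0.11963352] yaw 124.84872776969327 tilt [-2.87808731e-04 -9.99999791e-01 -5.78748350e-04] q6 -2.0334308195536552
tool shift mm [0.  0.6 0.1] ay -0.003 F [-0.1 -0.1  0.5] [ 0.02  0.02 -0.02]
```

View pics/c4.png

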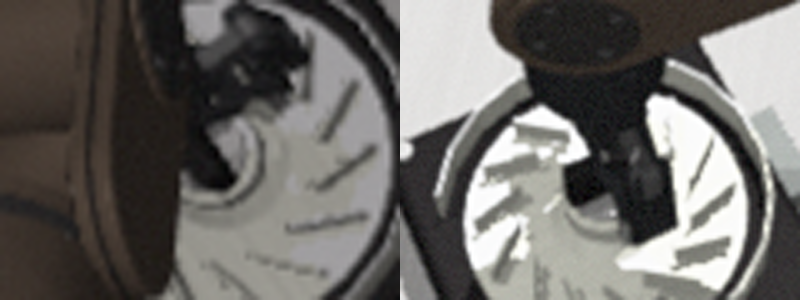

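The pose is within 1 mm and 0.2° of target. I'll offset the yaw about 3.5° in the loosening direction, so that if closing turns the nut at all, it won't tighten it. Then I'll close.

```bash
python3 -m inch '[{"ax":0,"ay":0.06,"az":0,"x":0,"y":0,"z":0,"hand":-1},{"ax":0,"ay":0,"az":0,"x":0,"y":0,"z":0,"hand":0.3},{"ax":0,"ay":0,"az":0,"x":0,"y":0,"z":0,"hand":1},{"ax":0,"ay":0,"az":0,"x":0,"y":0,"z":0,"hand":1},{"ax":0,"ay":0,"az":0,"x":0,"y":0,"z":0,"hand":1}]' 50
python3 -m inch '[{"ax":0,"ay":0,"az":0,"x":0,"y":0,"z":0,"hand":1},{"ax":0,"ay":0,"az":0,"x":0,"y":0,"z":0,"hand":1},{"ax":0,"ay":0,"az":0,"x":0,"y":0,"z":0,"hand":1},{"ax":0,"ay":0,"az":0,"x":0,"y":0,"z":0,"hand":1},{"ax":0,"ay":0,"az":0,"x":0,"y":0,"z":0,"hand":1}]'
python3 -c "
from h import *
rep(.488,.1735,.119,125)"
```

```text
time: 7.32
eef_pos: [0.4878, 0.1735, 0.1194]
tcp_rot: [0.346, 0.617, -0.617, -0.346]
contact_force: [0.2, 0.4, -0.5]
opening: 0.452
time: 7.73
eef_pos: [0.4878, 0.1737, 0.1195]
tcp_rot: [0.346, 0.617, -0.617, -0.346]
contact_force: [-1.3, 2.3, 1.6]
opening: 0.155
t 7.7333 pos [0.48783902 0.17373257 0.11950849] yaw 121.43086446095843 tilt [ 2.38456984e-04 -9.99999904e-01 -3.68111841e-04] q6 -1.9737451558201244
tool shift mm [-0.3  0.5 -0. ] ay -0.062 F [-1.3  2.3  1.6] [0.28 0.05 0.13]
```

The jaws are holding the bar: opening 0.155 is about 13 mm. Now I'll turn it clockwise (+ay) slowly.

```bash
python3 -m inch '[{"ax":0,"ay":0.04,"az":0,"x":0,"y":0,"z":0,"hand":1},{"ax":0,"ay":0.08,"az":0,"x":0,"y":0,"z":0,"hand":1},{"ax":0,"ay":0.08,"az":0,"x":0,"y":0,"z":0,"hand":1},{"ax":0,"ay":0.08,"az":0,"x":0,"y":0,"z":0,"hand":1},{"ax":0,"ay":0.08,"az":0,"x":0,"y":0,"z":0,"hand":1}]'
python3 -c "
from h import *
rep(.488,.1735,.119,35)"
```

```text
time: 8.15
eef_pos: [0.4876, 0.1743, 0.1195]
tcp_rot: [0.451, 0.544, -0.544, -0.452]
contact_force: [-1.0, 3.3, 1.6]
opening: 0.149
t 8.15 pos [0.48759864 0.17428135 0.11949023] yaw 100.5635987765045 tilt [ 1.73494191e-03 -9.99998495e-01  1.27395214e-05] q6 -1.60991608105546
tool shift mm [-0.8  0.5 -0.3] ay 1.144 F [-1.   3.3  1.6] [0.58 0.16 0.19]
```

```bash
for i in 1 2; do python3 -m inch '[{"ax":0,"ay":0.08,"az":0,"x":0,"y":0,"z":0,"hand":1},{"ax":0,"ay":0.08,"az":0,"x":0,"y":0,"z":0,"hand":1},{"ax":0,"ay":0.08,"az":0,"x":0,"y":0,"z":0,"hand":1},{"ax":0,"ay":0.08,"az":0,"x":0,"y":0,"z":0,"hand":1},{"ax":0,"ay":0.08,"az":0,"x":0,"y":0,"z":0,"hand":1}]'; done
python3 -m inch '[{"ax":0,"ay":0.08,"az":0,"x":0,"y":0,"z":0,"hand":1},{"ax":0,"ay":0.08,"az":0,"x":0,"y":0,"z":0,"hand":1},{"ax":0,"ay":0.08,"az":0,"x":0,"y":0,"z":0,"hand":1},{"ax":0,"ay":0.08,"az":0,"x":0,"y":0,"z":0,"hand":1},{"ax":0,"ay":0.05,"az":0,"x":0,"y":0,"z":0,"hand":1}]'
python3 -m inch '[{"ax":0,"ay":0,"az":0,"x":0,"y":0,"z":0,"hand":1},{"ax":0,"ay":0,"az":0,"x":0,"y":0,"z":0,"hand":1}]'
python3 -c "
from h import *
rep(.488,.1735,.119,35)"
```

```text
time: 8.57
eef_pos: [0.4876, 0.175, 0.1195]
tcp_rot: [-0.55, -0.444, 0.442, 0.552]
contact_force: [-0.5, 6.7, 1.2]
opening: 0.152
time: 8.98
eef_pos: [0.4879, 0.1756, 0.1195]
tcp_rot: [-0.627, -0.326, 0.324, 0.629]
contact_force: [0.9, 9.2, -1.0]
opening: 0.154
time: 9.4
eef_pos: [0.4883, 0.176, 0.1195]
tcp_rot: [-0.675, -0.205, 0.202, 0.679]
contact_force: [2.4, 9.3, -1.4]
opening: 0.152
time: 9.57
eef_pos: [0.4883, 0.176, 0.1195]
tcp_rot: [-0.675, -0.206, 0.203, 0.679]
contact_force: [1.2, 9.1, -2.1]
opening: 0.155
t 9.5667 pos [0.48830823 0.17603232 0.1195155 ] yaw 33.59888282090097 tilt [ 0.00547125 -0.9999775   0.00388253] q6 -0.4425156313819572
tool shift mm [-1.7  0.5 -1.9] ay -0.024 F [ 1.2  9.1 -2.1] [ 1.42 -0.17 -0.17]
```

The tool turned about 88° with the bar held. A 9 N side load has built up because the true axis is about 2 mm further in y. I'll relieve that first, then release.

```bash
python3 -m inch '[{"ax":0,"ay":0,"az":0,"x":1.4,"y":0,"z":2,"hand":1},{"ax":0,"ay":0,"az":0,"x":0,"y":0,"z":0,"hand":1},{"ax":0,"ay":0,"az":0,"x":0,"y":0,"z":0,"hand":-1},{"ax":0,"ay":0,"az":0,"x":0,"y":0,"z":0,"hand":-1},{"ax":0,"ay":0,"az":0,"x":0,"y":0,"z":0,"hand":-1}]'
python3 -m inch '[{"ax":0,"ay":0,"az":0,"x":0,"y":0,"z":0,"hand":-1},{"ax":0,"ay":0,"az":0,"x":0,"y":0,"z":0,"hand":-1},{"ax":0,"ay":0,"az":0,"x":0,"y":0,"z":0,"hand":-1},{"ax":0,"ay":0,"az":0,"x":0,"y":0,"z":0,"hand":-1},{"ax":0,"ay":0,"az":0,"x":0,"y":0,"z":0,"hand":-1}]'
```

```text
time: 9.98
eef_pos: [0.4876, 0.1756, 0.1191]
tcp_rot: [0.677, 0.205, -0.206, -0.677]
contact_force: [0.4, -0.2, 0.2]
opening: 0.57
time: 10.4
eef_pos: [0.4878, 0.1759, 0.1194]
tcp_rot: [0.677, 0.205, -0.205, -0.677]
contact_force: [-0.1, -0.0, -1.1]
opening: 0.999
```

Released with no contact force. Next I'll rise straight up, move aside and look.

```bash
python3 -m inch '[{"ax":0,"ay":0,"az":0,"x":0,"y":-5,"z":0,"hand":-1},{"ax":0,"ay":0,"az":0,"x":0,"y":-20,"z":0,"hand":-1},{"ax":0,"ay":0,"az":0,"x":0,"y":-30,"z":0,"hand":-1},{"ax":0,"ay":0,"az":0,"x":0,"y":-30,"z":0,"hand":-1},{"ax":0,"ay":0,"az":0,"x":0,"y":-30,"z":0,"hand":-1}]'
python3 -m inch '[{"ax":0,"ay":0,"az":0,"x":20,"y":-10,"z":-20,"hand":-1},{"ax":0,"ay":0,"az":0,"x":20,"y":0,"z":-30,"hand":-1},{"ax":0,"ay":0,"az":0,"x":0,"y":0,"z":-35,"hand":-1},{"ax":0,"ay":0,"az":0,"x":0,"y":0,"z":-35,"hand":-1},{"ax":0,"ay":0,"az":0,"x":0,"y":0,"z":-35,"hand":-1}]'
python3 -m inch '[{"ax":0,"ay":0,"az":0,"x":0,"y":0,"z":-35,"hand":-1},{"ax":0,"ay":0,"az":0,"x":0,"y":0,"z":-35,"hand":-1},{"ax":0,"ay":0,"az":0,"x":0,"y":0,"z":-20,"hand":-1},{"ax":0,"ay":0,"az":0,"x":0,"y":0,"z":0,"hand":-1},{"ax":0,"ay":0,"az":0,"x":0,"y":0,"z":0,"hand":-1}]'
python3 -c "
from h import *
c=shot('side','pics/s5.png')['img']; t=shot('top','pics/t5.png')['img']
k=lambda i,w,h:cv2.resize(i,(w,h),interpolation=cv2.INTER_CUBIC)[:,:,::-1]
cv2.imwrite('pics/c5.png',np.vstack([np.hstack([k(t[185:245,147:227],400,300),k(c[345:405,235:315],400,300)]),np.hstack([k(t,400,300),k(c,400,300)])]))"
```

```text
time: 10.82
eef_pos: [0.4875, 0.1759, 0.2357]
tcp_rot: [-0.677, -0.205, 0.205, 0.677]
contact_force: [0.8, -0.2, -0.1]
opening: 1.0
time: 11.23
eef_pos: [0.6081, 0.0683, 0.2449]
tcp_rot: [0.677, 0.206, -0.205, -0.677]
contact_force: [0.7, 0.8, 0.4]
opening: 1.002
time: 11.65
eef_pos: [0.6574, -0.0065, 0.2442]
tcp_rot: [-0.677, -0.204, 0.205, 0.677]
contact_force: [-0.7, -0.0, 0.6]
opening: 1.003
```

View pics/c5.png

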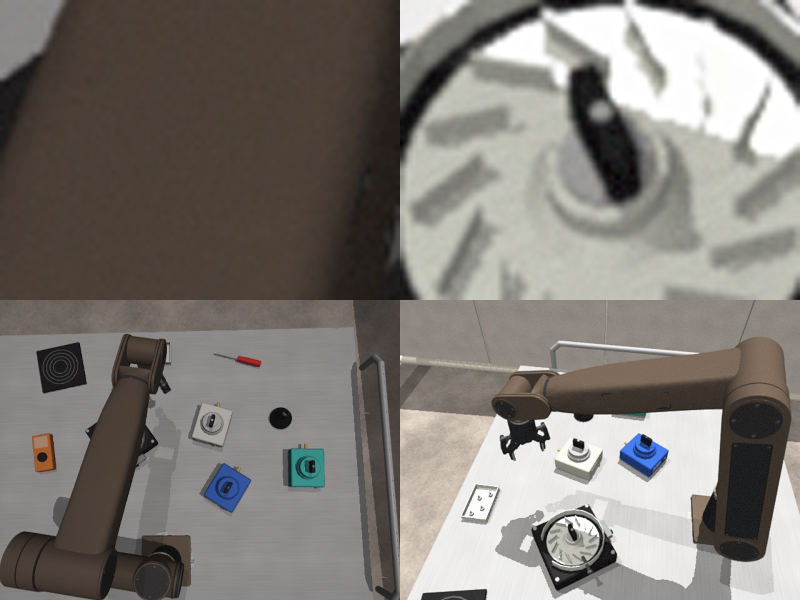

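```bash
python3 - <<'E'
from h import *
S=lambda u,v:(235+(u-400)/5,345+v/5)
for p,q in((S(572,85),S(606,190)),(S(605,70),S(638,165))):
    a=atz("side",*p,.137);b=atz("side",*q,.137);d=b-a;print(np.linalg.norm(d),np.degrees(np.arctan2(d[1],d[0])))
print(get_state()["contact_force"])
E
```

```text
0.045454378937238527 116.86479211359855
0.04172455413230718 117.48192587262258
[-1.08419896  0.37603007 -1.00435186]
```

```bash
python3 -c "
from plant import sign_off
print(sign_off())"
```

```text
the job is handed in; nothing more can be done
None
```

I turned the blower's hub nut clockwise by about a quarter turn, let go of it, backed the arm away and handed the job in at about 12 s.

- **Tightening:** I gripped the bar about 3.5° to the loosening side, so closing the jaws should not have tightened it. I had no direct reading of the nut's angle to confirm that.
- **Turn achieved:** The tool turned about 88° while holding the bar, with the jaw opening steady at about 13 mm. That leaves the bar about 91° from where I first measured it.
- **Disagreement:** The last side picture gave 97–98° when I read the bar's edges. I trust that less, because the bar's end face blurs the edge, and the top camera could not check it because the arm was in the way.
- **Forces:** Readings peaked at about 9 N sideways during the turn, because my position for the nut's axis was about 2 mm off. I corrected that before opening the jaws, and readings were about 1 N or less on each axis afterwards.
- **Other items:** I kept the arm away from the white sampler and the blue and turquoise look-alikes. They appear unchanged in the last pictures, though the turquoise one is partly hidden in the side view, and I did not measure them.

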